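# Start a five-minute tube incubation

## Robot

A 6-joint arm with a two-finger parallel gripper is mounted at the origin on a cart in front of the work surface, level with it; the furniture and walls round the work are solid. World frame = base frame: x ahead of the robot, y to its left, z up, the work surface at z = 0. Lengths are in m, angles in rad, forces in N, time in s.
With the tool pointing down it reaches from about 0.25 to 0.775 m from the base axis. Payload 4 kg.
Tool frame: the origin (TCP) lies on the centre line of the jaws, within the pads' length; the fingertips stand 14 mm ahead of it and the grasp point (between the pads) lies 5 mm behind it (robot.tcp_to_tips is the distance from the TCP to the fingertips, in m); z points along the fingers, y is the line along which they close (so a half turn about z gives the same grasp; the last joint's range is limited). The gripper opens to 94 mm and grips with 3 to 60 N. Pads are 16 mm wide; open, the fingers measure 119 mm over their backs; the gripper's body (75 mm by 177 mm) begins 78 mm behind the grasp point.
Start: joints at [-1.292, 0.087, 1.371, -0, 1.684, -0.103], TCP at [0.205, -0.51, 0.22] pointing down, gripper open.
Joint ranges: [-3.1, 3.1], [-0.76, 2.03], [0.27, 2.55], [-1.08, 4.22], [0.17, 2.65], [-2.57, 2.57]. Speed limits (rad/s): [2.79, 2.79, 3.14, 3.14, 3.14, 3.14].

## Interface

Orientations are given as [roll, pitch, yaw] about the fixed x, y, z axes, in that order (R = Rz(yaw) Ry(pitch) Rx(roll)).
In Python, from bench import robot gives the robot as it stands.
- The arm moves only by the tool carry_out, never from a script. Its argument "increments" is a list of rows, each a list of 3 entries, a list of its own where there are three numbers: the closure in counts, from 0 (fully open) to 255 (shut), then the shift along the tool's x, y, z in mm, then the turn about the tool's z in degrees. In form: [[fingers, [dx, dy, dz], twist], ...]. A call has 1 to 8 rows; each row shifts and turns the commanded pose from where the row before left it, along the tool's axes as they then stand; what a row does not reach is not made up. A row lasts 1/10 s, in which the tool goes at most 50 mm and 8.59 degrees, less where a joint would pass 70% of its speed; a pose out of reach is approached as far as the arm can. A call with a gripper value outside its range is refused whole. The fingers move at their own pace and stop on an object; the grip force is fixed at half the most. Time passes only in rows, so rows that do not move let the fingers close. It gives the time, the measured TCP pose, the force, the opening and the grip force at its end, in the units of the state.
- robot.get_obs(): the state, without advancing time (a new reading comes with each control period).
- robot.snapshot(name): name is "scene" or "side" or "wrist"; returns the picture (480x640x3 uint8, blue, green, red); there is no depth.
- robot.get_calibration(name): a dict with "vfov" (degrees; the focal length in pixels is half the picture's height over the tangent of half this angle, whatever the lens; pixels are square), "cx", "cy" (the principal point, pixels), "T" (4x4, takes a point from camera to world coordinates). Camera axes: x right, y down, z forward; pixel columns grow to the right and rows downward; lengths in m; the calibration is good to about 2 mm. The wrist camera is an equidistant fisheye: a pixel r from the principal point sees the ray r / f radians off the axis. A picture is of the moment at which its call begins: read the wrist's pose just before it. get_calibration takes no time and is no camera call; for the wrist camera it gives the pose at the moment of the call.
- robot.close_job(): hands the job in; it is judged then, once.
The state is a dict: "time": time; "joint_positions": joint angles; "qvel": joint speeds; "joint_torque": joint torques, N m; "tool_pos": TCP position; "ee_rot": TCP orientation; "wrist_force": force on the tool from outside, world axes, zero at the start; "wrist_torque": the same for the moment, N m; "width": finger opening in m; "finger_force": force on a finger pad.
Only numpy, scipy, OpenCV 4.12 (cv2) and the standard library are available. Lean on these libraries where they do the work, as an engineer would, in place of code of your own. Each camera call takes 0.05 s, during which the arm holds its last target. There are 200 camera calls.

## Task

Incubate the sample for five minutes: stand the tube from the rack upright and fully down in one of the two narrow wells of the dry-block heater, set the heater's click-stop timer to five minutes, and when both are done press the start key. The timer clicks one mark a minute clockwise from the long zero mark; its knob only takes the dial along while it is pushed in, so push until it bites and keep that light push while turning, but never lean on it (over 12 N ruins the clutch). Leave the other things on the bench alone.

Things in the scene. Friction and masses are not known exactly. Their poses are not given: they have to be found in the camera images.
- heater: low white dry-block heater fixed to the bench, 224 x 160 mm; origin under its middle on the worktop, z up, its x axis points from its front (controls) to its back (metal block). The control deck is 60 mm above the worktop
- well_left (a point): centre of the mouth of one narrow well in the heater's metal block (its left one, seen from the front). Round hole 16 mm wide, 42 mm deep, flat floor, mouth 65.5 mm above the worktop, sharp inner edge. The two wide holes (28 mm) on the outside are not for this tube
- well_right (a point): centre of the mouth of the other narrow well, the same size, 29 mm from the first
- sample_mid (a point): centre (41 mm above its foot) of the one stoppered sample tube, z along the tube to the stopper. Tube 82 mm long, 13 mm thick with a round foot, stopper 16 mm thick, the top 16 mm of it; 15 g. It stands loosely in the rack, may lean a few degrees, and lifts straight out
- sample_foot (a point): lowest point of the sample tube, on its axis
- rack: blue tube rack, fixed to the bench, 62 x 166 mm, 58 mm high, origin under its middle, long side along its y; the tube's foot stands 4 mm above the worktop and its top is 86 mm above the worktop
- knob: black fluted timer knob, round, 33 mm thick, 27 mm tall, upright on the control deck. Origin on its vertical axis, 97 mm above the worktop, 7 mm below the knob's top: a good height to grip. Standing up it spins endlessly almost without resistance and leaves the dial alone; pushed down it turns the dial. Released it springs up and the dial stays. Fingertips have room down to 9 mm above the deck
- selector: hub of the timer under the knob, carrying the dial, origin on the knob's axis, level with the deck. The knob, pushed down against its 2 to 4 N return spring, meets the hub's clutch after 1.5 to 7 mm (differs each time; must be felt); from there its force rises 14 N per mm. Under 3 N the clutch slips over the clicks, 4 to 9 N carries the dial firmly, over 12 N ruins it
- dial (a joint): angle of the timer's dial, the 55 mm black disc with a white pointer bar at its rim, below the knob: 0 at the long mark (zero minutes), grows clockwise seen from above, 0.5236 rad (30 degrees) a click, ten marks 0 to 9, end stops beyond 0 and 9. It rests only in clicks; a click takes about 0.02 N m to pass. Starts at mark 0, 1 or 2
- start_key (a joint): travel of the start key, m: 0 up, 0.004 fully down; springs back
- start_key_top (a point): centre of the top face of the round grey start key (20 mm wide, 72 mm above the worktop, black collar 36 mm wide) to the right of the knob. Goes down 4 mm and takes 5 N
- cup_a: bystander: specimen cup with a screw lid, 61 mm wide, 68 mm high, origin under it
- dropper_a: bystander: dropper bottle 30 mm wide, 80 mm high, origin under it
- dropper_b: bystander: dropper bottle 30 mm wide, 80 mm high, origin under it
- glasses: bystander: cover-glass box 55 x 55 x 22 mm, origin under it
There are look-alikes about, which are no part of the job. What is shaped like the part that bears sample_mid but orange is not meant.

How it is judged:
On the way:
1. the start key is pressed with the tube seated in a narrow well and the timer at five (value of joint start_key above 0.003 m and value of joint dial between 2.468 and 2.768 rad and ((horizontal distance between sample_foot and well_left below 0.007 m and z of sample_foot in the frame of well_left below -0.037 m) or (horizontal distance between sample_foot and well_right below 0.007 m and z of sample_foot in the frame of well_right below -0.037 m)) and angle between sample_mid's own z axis and vertical below 0.15 rad), for 0.05 s.
At the end, for the whole second after the job is handed in: the tube stands in one of the two narrow wells with its foot within 5 mm of the well's floor and less than 0.15 rad from upright, the dial rests at the fifth mark (2.618 rad, within 0.15), the knob has sprung up off the clutch and the start key is up again after being pressed (value of joint dial between 2.468 and 2.768 rad and value of joint start_key below 0.001 m and contact force between knob and selector below 0.5 N and ((horizontal distance between sample_foot and well_left below 0.007 m and z of sample_foot in the frame of well_left below -0.037 m) or (horizontal distance between sample_foot and well_right below 0.007 m and z of sample_foot in the frame of well_right below -0.037 m)) and angle between sample_mid's own z axis and vertical below 0.15 rad); the robot touches nothing.
It fails at once if the clutch is pressed with more than 12 N (contact force between knob and selector above 12 N).
It fails at once if the start key is pressed before the tube is seated and the timer stands at five (value of joint start_key above 0.002 m and not (value of joint dial between 2.468 and 2.768 rad and (z of sample_foot in the frame of well_left below -0.037 m or z of sample_foot in the frame of well_right below -0.037 m) and (horizontal distance between sample_foot and well_left below 0.007 m or horizontal distance between sample_foot and well_right below 0.007 m))).
It fails at once if a bystander is moved by more than 30 mm (distance of any of cup_a, dropper_a, dropper_b, glasses from where it was at the start of the episode above 0.03 m).
It also fails if it takes over 72 s, if anything falls off the work surface, if the arm or the gripper's body presses on something with over 40 N, if the wrist force passes 120 N, or if a joint passes its speed limit or range.

## Working session

There is one attempt and no reset: what is moved stays moved. The work goes in short steps, Python scripts to look and compute and a tool call to move; the robot and the scene stay as the last step left them, time stands still between calls to the robot, and variables do not carry over. Pictures are saved under pics/ and viewed, at most 10 in all, crops included, and the job is handed in when it is done.

Besides the shell and the picture viewer there is one more tool, called by a JSON object that holds its "fn" and its "kwargs". carry_out: Moves the arm, as the interface text tells. Its arguments: {"type":"object","properties":{"increments":{"type":"array","items":{"type":"array"}}},"required":["increments"]}

```bash
mkdir -p pics; python3 - <<'E'
from bench import robot
import cv2,numpy as np
for n in("scene","side","wrist"):
    c=robot.get_calibration(n);print(n,c["vfov"],c["cx"],c["cy"],np.round(c["T"],4).tolist())
    cv2.imwrite(f"pics/{n}0.png",robot.snapshot(n))
o=robot.get_obs();print(o)
E
```

```text
scene 53.44033549789524 321.4567582728866 245.37299231147628 [[0.8933, -0.2722, 0.3576, 0.1545], [-0.4492, -0.5209, 0.7258, -0.7711], [-0.0113, -0.809, -0.5876, 0.6975], [0.0, 0.0, 0.0, 1.0]]
side 44.75350507367905 325.2777540539829 244.4282994498564 [[-0.9812, -0.0781, 0.1768, 0.3017], [-0.1931, 0.3575, -0.9138, 1.0906], [0.0082, -0.9307, -0.3658, 0.5457], [0.0, 0.0, 0.0, 1.0]]
wrist 65.70646984690485 320.8048639490784 234.42520537549171 [[0.3725, -0.9032, -0.2133, 0.267], [-0.928, -0.3631, -0.0832, -0.4861], [-0.0023, 0.2289, -0.9734, 0.384], [0.0, 0.0, 0.0, 1.0]]
{'time': 0.15, 'joint_positions': array([-1.29209250e+00,  8.78256484e-02,  1.37185784e+00, -2.12540392e-05,
        1.68359068e+00, -1.03111906e-01]), 'qvel': array([ 2.32150764e-03, -4.55936080e-03, -5.21958135e-03, -5.36690017e-05,
       -9.64772332e-05, -6.34554531e-04]), 'joint_torque': array([ 1.80048661e-03, -3.40641332e+01, -3.02795255e+01,  7.18886568e-02,
        3.05189949e-02, -1.10350340e-04]), 'tool_pos': array([ 0.20481187, -0.51003604,  0.21857592]), 'ee_rot': array([-3.13991790e+00, -1.52066225e-04,  3.81813230e-01]), 'wrist_force': array([ 0.16820478,  1.27677906, -0.55291021]), 'wrist_torque': array([ 0.0269635 ,  0.01452064, -0.0156796 ]), 'finger_force': 0.0, 'width': 0.09377309120048181}
```

View pics/scene0.png

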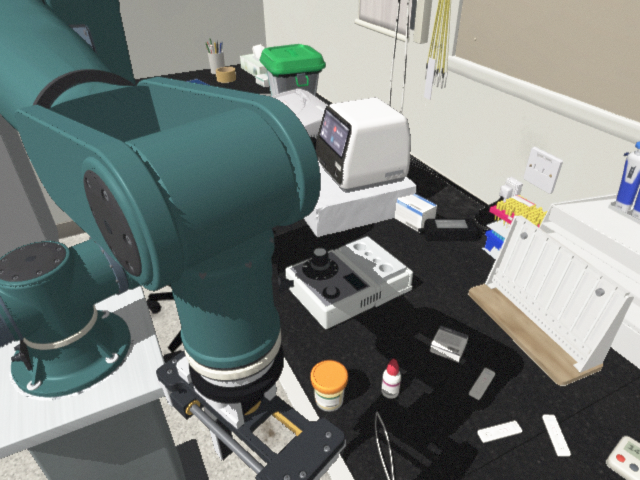

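View pics/side0.png

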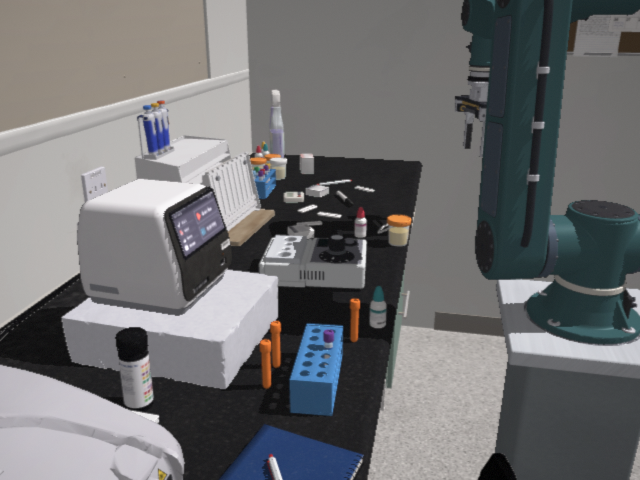

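The scene view shows the heater at about (350,280), with the knob at (320,255). The side view shows the blue rack at (318,368) with the purple-stoppered tube at (329,338), orange look-alikes around it, and the heater at (315,260).

```bash
cat > h.py <<'E'
from bench import robot
import cv2,numpy as np
def ray(n,u,v,c=None):
    c=c or robot.get_calibration(n);T=np.array(c["T"]);f=240/np.tan(np.radians(c["vfov"]/2))
    a=np.array([u-c["cx"],v-c["cy"]])
    if n=="wrist":
        r=np.hypot(*a);t=r/f;d=np.r_[a/max(r,1e-9)*np.sin(t),np.cos(t)]
    else: d=np.r_[a/f,1]
    return T[:3,3],T[:3,:3]@d
def cast(n,u,v,z,c=None):
    o,d=ray(n,u,v,c);return o+d*(z-o[2])/d[2]
def tool(p,o=None):
    "world displacement from TCP to p in tool axes, mm (tool down)"
    from scipy.spatial.transform import Rotation as R
    o=o or robot.get_obs()
    return R.from_euler("xyz",o["ee_rot"]).as_matrix().T@(np.array(p)-o["tool_pos"])*1000
E
python3 - <<'E'
from h import *
s=cv2.imread("pics/scene0.png");d=cv2.imread("pics/side0.png")
a=cv2.resize(s[230:330,280:420],None,fx=4,fy=4,interpolation=cv2.INTER_CUBIC)[:, :]
b=cv2.resize(d[225:295,255:375],None,fx=4,fy=4,interpolation=cv2.INTER_CUBIC)
hs=cv2.cvtColor(d,cv2.COLOR_BGR2HSV)
m=cv2.inRange(hs,(125,60,40),(160,255,255));n,l,st,ce=cv2.connectedComponentsWithStats(m)
for i in range(1,n):
    if st[i][4]>15: print(st[i],ce[i],cast("side",*ce[i],.078))
for u,v in((304,324),(343,325),(331,413),(292,411)):print(u,v,cast("side",u,v,.058 if v<400 else 0))
c=np.zeros((400,800,3),np.uint8)
c[:,:560]=a
cv2.imwrite("pics/a.png",cv2.resize(a,None,fx=1.4,fy=1.4));cv2.imwrite("pics/b.png",cv2.resize(b,None,fx=1.6,fy=1.6))
E
```

```text
[264 165   4   6  18] [265.55555556 167.55555556] [ 0.8530745  -0.71379969  0.078     ]
[258 171   6   6  25] [260.28 173.16] [ 0.84843887 -0.63986254  0.078     ]
[324 330  10  13 117] [328.41880342 335.58119658] [0.44738899 0.30494544 0.078     ]
304 324 [0.50138557 0.2421777  0.058     ]
343 325 [0.43605514 0.23183722 0.058     ]
331 413 [0.4259541  0.39239461 0.        ]
292 411 [0.4833613  0.39956335 0.        ]
```

View pics/a.png

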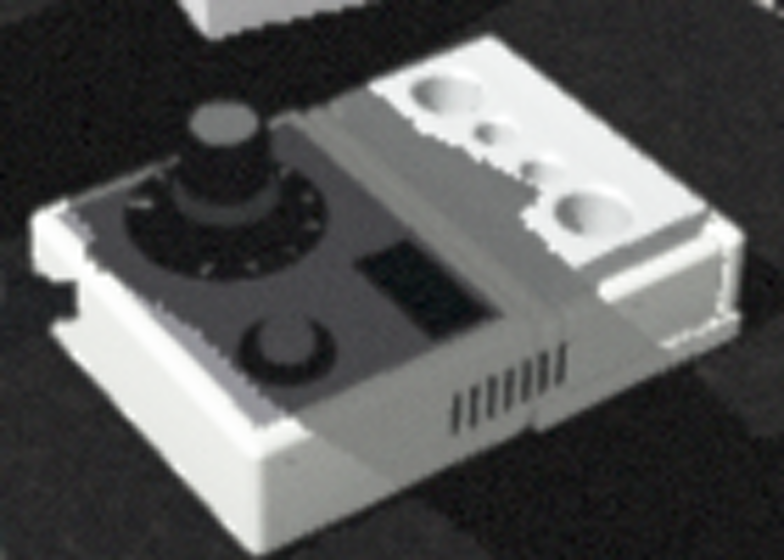

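```bash
python3 - <<'E'
from h import *
P=lambda n,u,v,z:print(n,np.round(cast("scene",u,v,z),4))
P("knob",320.4,251.6,.104);P("key",331.7,289.7,.072);P("wL",368.1,253.5,.0655);P("wR",376.7,259.9,.0655);P("wideL",360.1,246.8,.0655);P("wideR",386,267.8,.0655)
d=cv2.imread("pics/side0.png");hs=cv2.cvtColor(d,cv2.COLOR_BGR2HSV)
m=cv2.inRange(hs,(5,150,120),(18,255,255));n,l,st,ce=cv2.connectedComponentsWithStats(m)
for i in range(1,n):
    x,y,w,h,A=st[i]
    if A>60: print(st[i],"foot",cast("side",x+w/2,y+h-2,0),"top",cast("side",x+w/2,y+2,.082))
m=cv2.inRange(hs,(95,150,120),(112,255,255));n,l,st,ce=cv2.connectedComponentsWithStats(m)
i=np.argmax(st[1:,4])+1;print(st[i]);c=max(cv2.findContours((l==i).astype(np.uint8),0,2)[0],key=cv2.contourArea)
print(cv2.approxPolyDP(c,4,True)[:,0].tolist())
print("dropper",cast("side",378,327,0))
E
```

```text
knob [ 0.5038 -0.0567  0.104 ]
key [ 0.486  -0.1412  0.072 ]
wL [ 0.6163 -0.0652  0.0655]
wR [ 0.6209 -0.0935  0.0655]
wideL [ 0.6134 -0.0355  0.0655]
wideR [ 0.6237 -0.1257  0.0655]
[251 154  27  10 129] foot [ 0.97511437 -1.10113517  0.        ] top [ 0.89988097 -0.858457    0.082     ]
[387 215  24  12 225] foot [ 0.39209472 -0.46274524  0.        ] top [ 0.38311741 -0.28892611  0.082     ]
[350 299  10  42 278] foot [0.42224987 0.17585387 0.        ] top [0.42295195 0.18613087 0.082     ]
[271 321  10  46 338] foot [0.53945579 0.28669658 0.        ] top [0.53656846 0.29011981 0.082     ]
[260 339  11  49 391] foot [0.53962898 0.34742851 0.        ] top [0.5371303  0.34743399 0.082     ]
[145 106   5   2   9]
[[145, 107], [149, 106]]
dropper [0.38622977 0.12354642 0.        ]
```

{"fn": "carry_out", "kwargs": {"increments": [[0,[36,-27,0],0],[0,[36,-27,0],0],[0,[36,-27,0],0],[0,[36,-27,0],0],[0,[36,-27,0],0],[0,[36,-27,0],0],[0,[36,-27,0],0],[0,[36,-27,0],0]]}}

```text
time: 0.95
tool_pos: [0.3922, -0.2009, 0.2193]
ee_rot: [3.141, -0.0, 0.382]
wrist_force: [0.5, -1.2, 0.1]
width: 0.0941
finger_force: 0.0
```

{"fn": "carry_out", "kwargs": {"increments": [[0,[30,-30,0],0],[0,[30,-30,0],0],[0,[30,-20,0],0],[0,[0,0,0],0],[0,[0,0,0],0]]}}

```text
time: 1.45
tool_pos: [0.4453, -0.0945, 0.2191]
ee_rot: [-3.142, 0.001, 0.384]
wrist_force: [-0.1, 0.9, -0.8]
width: 0.0941
finger_force: 0.0
```

```bash
python3 - <<'E'
from h import *
o=robot.get_obs();print(o["joint_positions"],o["tool_pos"],o["ee_rot"],o["time"])
import pickle
c=robot.get_calibration("wrist");im=robot.snapshot("wrist");pickle.dump(c,open("w1.pkl","wb"));cv2.imwrite("pics/w1.png",im)
E
```

```text
[-3.33146240e-01 -1.25172280e-01  1.58038119e+00 -7.86313138e-04
  1.68735163e+00  8.53809617e-01] [ 0.44528524 -0.09447347  0.21906635] [-3.14154542e+00  1.24280517e-03  3.83749436e-01] 1.45
```

View pics/w1.png

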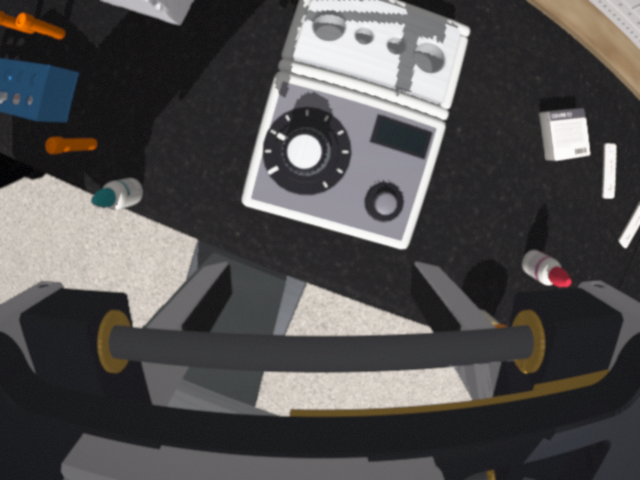

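The wrist view shows the knob top at (305,151), the start key at (385,203), the narrow wells at (364,36) and (397,45), and the dial disc around the knob. Next I'll enlarge the heater.

```bash
python3 - <<'E'
from h import *
import pickle
c=pickle.load(open("w1.pkl","rb"))
for n,u,v,z in(("knob",305,151,.104),("key",385,204,.072),("wL",364,36,.0655),("wR",397,45,.0655),("wideL",330,26,.0655),("wideR",429,56,.0655)):print(n,np.round(cast("wrist",u,v,z,c),4))
im=cv2.imread("pics/w1.png")
a=cv2.resize(im[95:215,245:365],(590,590),interpolation=cv2.INTER_CUBIC)
cv2.imwrite("pics/w1c.png",a)
E
```

```text
knob [ 0.501  -0.0598  0.104 ]
key [ 0.4843 -0.1387  0.072 ]
wL [ 0.6141 -0.067   0.0655]
wR [ 0.6186 -0.0963  0.0655]
wideL [ 0.6113 -0.0366  0.0655]
wideR [ 0.622  -0.126   0.0655]
```

View pics/w1c.png

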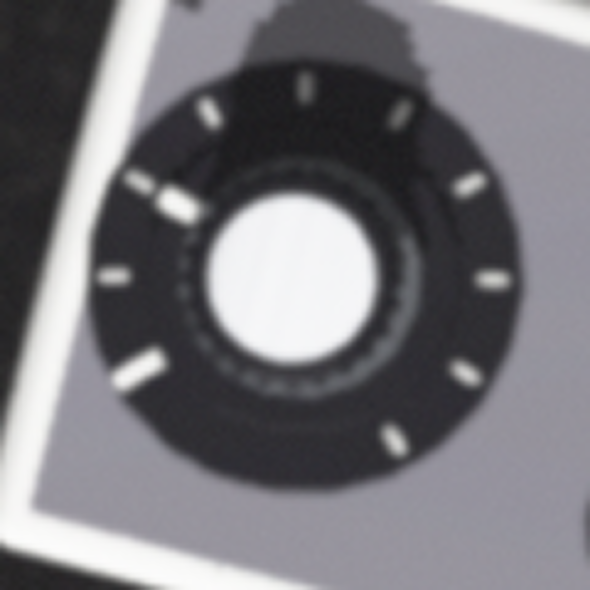

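The long zero mark is at (138,370) and the pointer bar at (178,205), lined up with the second short mark at (138,181). The dial therefore stands at 2 and needs 3 clicks clockwise. On to the tube.

{"fn": "carry_out", "kwargs": {"increments": [[0,[15,-43,0],0],[0,[15,-43,0],0],[0,[15,-43,0],0],[60,[15,-43,0],0],[120,[15,-43,0],0],[120,[15,-43,0],0],[120,[15,-43,0],0],[120,[15,-43,0],0]]}}

```text
time: 2.3
tool_pos: [0.4289, 0.2691, 0.2196]
ee_rot: [3.141, -0.0, 0.379]
wrist_force: [0.4, -0.4, 0.2]
width: 0.0572
finger_force: 0.0
```

{"fn": "carry_out", "kwargs": {"increments": [[120,[0,0,10],0],[120,[0,0,10],0],[120,[0,0,0],0],[120,[0,0,0],0]]}}

```text
time: 2.7
tool_pos: [0.4289, 0.2671, 0.1989]
ee_rot: [3.141, 0.001, 0.379]
wrist_force: [0.4, 0.9, -0.1]
width: 0.0496
finger_force: 0.0
```

```bash
cat > tube.py <<'E'
from h import *
import sys
c=robot.get_calibration("wrist");o=robot.get_obs();im=robot.snapshot("wrist");cv2.imwrite(sys.argv[1],im)
print(o["tool_pos"],o["ee_rot"],o["width"],o["time"],o["joint_positions"][5])
hs=cv2.cvtColor(im,cv2.COLOR_BGR2HSV)
m=cv2.inRange(hs,(125,60,30),(165,255,255));n,l,st,ce=cv2.connectedComponentsWithStats(m)
for i in range(1,n):
    if st[i][4]>40: p=cast("wrist",*ce[i],.084,c);print(st[i],ce[i],p,tool(p,o))
E
python3 tube.py pics/w2.png
```

```text
[0.42885404 0.2670728  0.19890555] [3.14099973e+00 1.25067616e-03 3.78733894e-01] 0.04962177503187061 2.7 1.6370871962351945
[273 181  21  23 357] [283.04761905 192.29131653] [0.44951643 0.30551118 0.084     ] [ 33.55416844 -28.14268321 114.8470132 ]
```

View pics/w2.png

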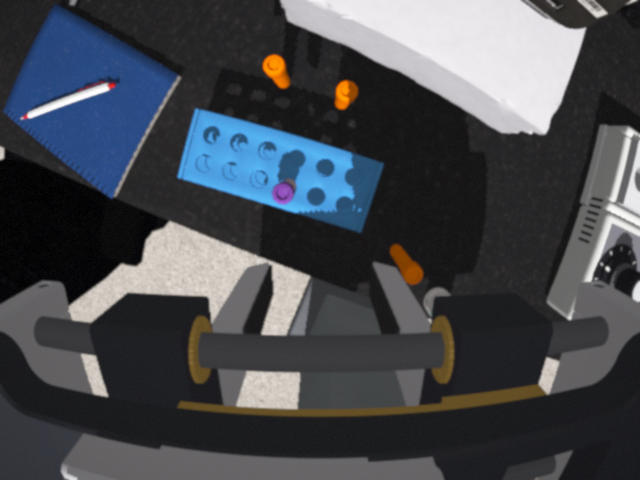

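The purple stopper is at (283,192) in the rack, and the space around it is clear for a half-open gripper. Approach.

{"fn": "carry_out", "kwargs": {"increments": [[120,[17,-14,10],0],[120,[16,-14,20],0],[120,[0,0,30],0],[120,[0,0,20],0],[120,[0,0,0],0],[120,[0,0,0],0]]}}

```text
time: 3.35
tool_pos: [0.4494, 0.3067, 0.1202]
ee_rot: [3.141, -0.001, 0.38]
wrist_force: [0.4, 0.2, 0.3]
width: 0.0499
finger_force: 0.0
```

```bash
python3 tube.py pics/w3.png
```

```text
[0.44938916 0.30669618 0.12023676] [ 3.14149217e+00 -7.25387483e-04  3.80456021e-01] 0.0498584419491506 3.35 1.6851161508306478
[307 249  29  35 779] [320.47240051 266.2618742 ] [0.44997046 0.30649406 0.084     ] [ 0.43839374  0.39988828 36.23712324]
```

{"fn": "carry_out", "kwargs": {"increments": [[120,[0,0,20],0],[120,[0,0,15],0],[120,[0,0,8],0],[120,[0,0,0],0],[255,[0,0,0],0],[255,[0,0,0],0],[255,[0,0,0],0],[255,[0,0,0],0]]}}

```text
time: 4.2
tool_pos: [0.4491, 0.3075, 0.077]
ee_rot: [-3.142, -0.001, 0.382]
wrist_force: [-1.0, 0.3, -0.5]
width: 0.0212
finger_force: 0.0
```

{"fn": "carry_out", "kwargs": {"increments": [[255,[0,0,0],0],[255,[0,0,0],0],[255,[0,0,0],0],[255,[0,0,-10],0],[255,[0,0,-20],0],[255,[0,0,-30],0],[255,[0,0,-40],0],[255,[0,0,-20],0]]}}

```text
time: 5.0
tool_pos: [0.4499, 0.308, 0.201]
ee_rot: [-3.141, -0.006, 0.382]
wrist_force: [0.1, 0.1, -0.3]
width: 0.0156
finger_force: 30.0
```

{"fn": "carry_out", "kwargs": {"increments": [[255,[-17,43,0],0],[255,[-17,43,0],0],[255,[-17,43,0],0],[255,[-17,43,0],0],[255,[-17,43,0],0],[255,[-17,43,0],0],[255,[-17,43,0],0],[255,[-17,43,0],0]]}}

```text
time: 5.8
tool_pos: [0.4504, -0.0643, 0.1973]
ee_rot: [3.141, -0.001, 0.382]
wrist_force: [-0.2, -0.7, 0.3]
width: 0.0157
finger_force: 30.0
```

{"fn": "carry_out", "kwargs": {"increments": [[255,[30,12,0],0],[255,[30,12,0],0],[255,[30,12,0],0],[255,[25,10,0],0],[255,[0,0,0],0],[255,[0,0,0],0]]}}

```text
time: 6.4
tool_pos: [0.5743, -0.0623, 0.1963]
ee_rot: [-3.141, 0.001, 0.382]
wrist_force: [-0.5, -0.2, -0.2]
width: 0.0156
finger_force: 30.0
```

```bash
python3 - <<'E'
from h import *
import pickle
o=robot.get_obs();print(o["tool_pos"],o["ee_rot"],o["width"],o["joint_positions"][5])
ims={n:robot.snapshot(n) for n in("scene","side","wrist")}
pickle.dump({n:robot.get_calibration(n) for n in ims},open("w4.pkl","wb"))
for n in ims:cv2.imwrite(f"pics/{n}4.png",ims[n])
s=ims["scene"][150:300,280:430];d=ims["side"][170:320,230:380]
w=ims["wrist"]
a=np.hstack([cv2.resize(s,(400,400)),cv2.resize(d,(400,400))])
cv2.imwrite("pics/m4.png",a)
E
```

```text
[ 0.5743072  -0.06233376  0.19625915] [-3.14091813e+00  1.33008533e-03  3.82003069e-01] 0.01555462411661608 0.9826342783328353
```

View pics/m4.png

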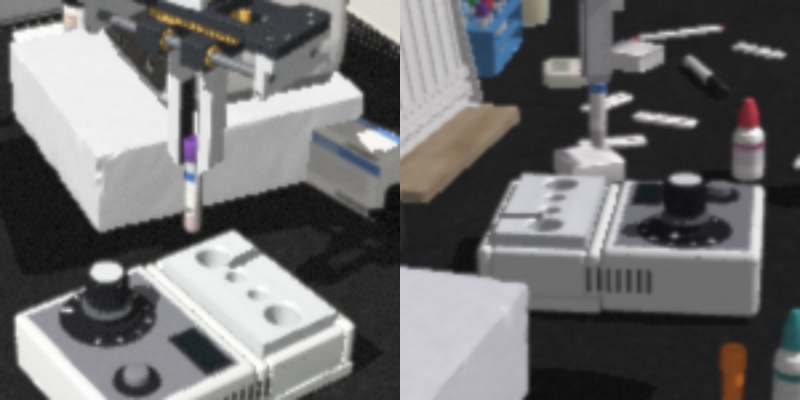

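View pics/wrist4.png

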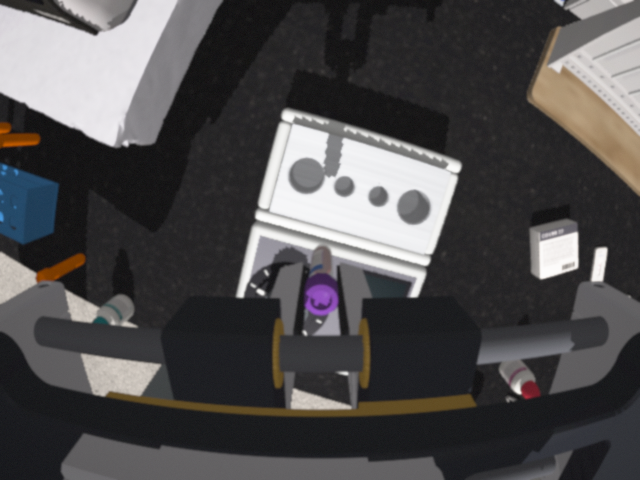

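In the scene crop the tube foot is at (193,229), in the side crop at (598,150). The wrist view shows the narrow wells at (344,186) and (378,196), with the foot at about (321,247).

```bash
python3 - <<'E'
from h import *
import pickle
C=pickle.load(open("w4.pkl","rb"));o=robot.get_obs()
w=cv2.imread("pics/wrist4.png");g=cv2.cvtColor(w,cv2.COLOR_BGR2GRAY)
m=((g<170)).astype(np.uint8)[150:235,270:450];n,l,st,ce=cv2.connectedComponentsWithStats(m)
for i in range(1,n):
    if 150<st[i][4]<1500:
        u,v=ce[i]+[270,150];print(st[i],round(u,1),round(v,1),np.round(cast("wrist",u,v,.0655,C["wrist"]),4))
for u,v in((344,186),(378,196)):
  p=cast("wrist",u,v,.0655,C["wrist"]);print(p,tool(p,o))
fz=o["tool_pos"][2]-.073
print("foot z",fz)
print("scene",cast("scene",352.4,234,fz+.003)); print("side",cast("side",304.2,225,fz+.003)); print("wrist",cast("wrist",321,247,fz+.003,C["wrist"]))
print("scene well", *[cast("scene",280+a/2.667,150+b/2.667,.0655) for a,b in((236,276),(258,294))])
print("side well", *[cast("side",230+a/2.667,170+b/2.667,.0655) for a,b in((152,211),(155,198))])
E
```

```text
[  19    0   52   44 1371] 313.1 171.8 [ 0.6162 -0.0393  0.0655]
[116   0  62  19 381] 421.0 157.7 [ 0.6608 -0.1158  0.0655]
[ 65  27  19  20 308] 344.0 186.3 [ 0.6147 -0.0666  0.0655]
[ 99  37  19  20 302] 378.0 196.2 [ 0.6178 -0.0953  0.0655]
[128  40  32  35 879] 413.4 207.1 [ 0.6209 -0.1264  0.0655]
[170  54  10  31 173] 445.9 223.7 [ 0.6191 -0.1591  0.0655]
[  0  74  39  11 168] 286.1 230.0 [ 0.5638 -0.0363  0.0655]
[ 0.61490001 -0.0664978   0.0655    ] [ 36.58550584  19.15284399 131.54498149]
[ 0.61791035 -0.09521309  0.0655    ] [ 28.68205073  46.9227099  131.55122985]
foot z 0.12403446962480437
scene [ 0.57756309 -0.0602638   0.12703447]
side [ 0.57011744 -0.05716792  0.12703447]
wrist [ 0.5765369  -0.0619845   0.12703447]
scene well [ 0.6171265 -0.0655455  0.0655   ] [ 0.62029184 -0.09451419  0.0655    ]
side well [ 0.61071514 -0.06313296  0.0655    ] [ 0.61567078 -0.09212002  0.0655    ]
```

{"fn": "carry_out", "kwargs": {"increments": [[255,[17,10,0],0],[255,[17,9,0],0],[255,[0,0,20],0],[255,[0,0,20],0],[255,[0,0,10],0],[255,[0,0,0],0],[255,[0,0,0],0]]}}

```text
time: 7.25
tool_pos: [0.6132, -0.0674, 0.1475]
ee_rot: [3.141, -0.001, 0.382]
wrist_force: [-0.8, 0.0, 0.8]
width: 0.0153
finger_force: 30.0
```

```bash
python3 - <<'E'
from h import *
o=robot.get_obs();print(o["tool_pos"],o["ee_rot"],o["wrist_force"])
c=robot.get_calibration("wrist");w=robot.snapshot("wrist");s=robot.snapshot("scene")
cv2.imwrite("pics/w5.png",w)
a=cv2.resize(w[190:310,260:420],(480,360),interpolation=cv2.INTER_CUBIC)
b=cv2.resize(s[200:290,325:405],(320,360),interpolation=cv2.INTER_CUBIC)
cv2.imwrite("pics/m5.png",np.hstack([a,b]))
from h import *
# where wells should appear
E
```

```text
[ 0.61317143 -0.06740273  0.14746317] [ 3.14092287e+00 -9.21900364e-04  3.81746536e-01] [-0.77596661  0.04174355  0.81257403]
```

View pics/m5.png

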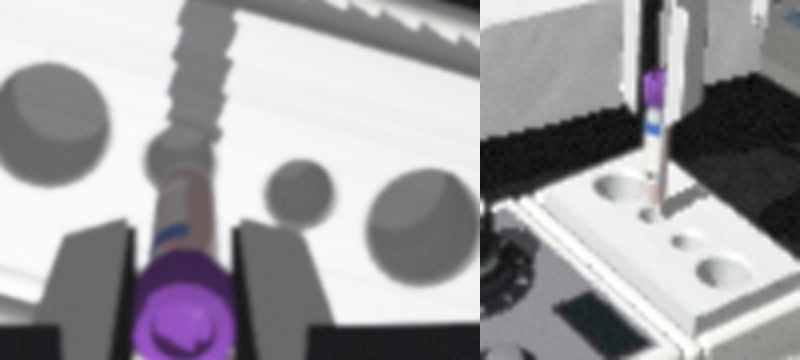

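In the wrist crop the tube foot is at (187,196) and the left narrow well at (180,158). In the scene crop the foot is at (656,203) with the well at (651,214).

```bash
python3 - <<'E'
from h import *
o=robot.get_obs();z=o["tool_pos"][2]-.073
f=cast("wrist",260+187/3,190+196/3,z+.0065);w=cast("wrist",260+180/3,190+158/3,.0655);print(f,w,w-f,tool(o["tool_pos"]+w-f,o))
f=cast("scene",325+176/4,200+200/4,z+.001);w=cast("scene",325+171.5/4,200+214/4,.0655);print(f,w,w-f,tool(o["tool_pos"]+w-f,o))
E
```

```text
[ 0.61273383 -0.06976136  0.08173083] [ 0.61620336 -0.06672121  0.0655    ] [ 0.00346953  0.00304015 -0.01623083] [ 4.3149498  -1.55496051 16.238326  ]
[ 0.61684331 -0.06719425  0.07623083] [ 0.61590646 -0.06496214  0.0655    ] [-0.00093685  0.00223211 -0.01073083] [-0.06253234 -2.43785551 10.72677019]
```

{"fn": "carry_out", "kwargs": {"increments": [[255,[1,-1.5,0],0],[255,[0,0,4],0],[255,[0,0,3],0],[255,[0,0,3],0],[255,[0,0,2],0],[255,[0,0,0],0]]}}

```text
time: 7.95
tool_pos: [0.6134, -0.0656, 0.1337]
ee_rot: [-3.141, 0.001, 0.382]
wrist_force: [1.4, 0.1, 0.1]
width: 0.0159
finger_force: 30.0
```

{"fn": "carry_out", "kwargs": {"increments": [[255,[0,0,2],0],[255,[0,0,1],0],[255,[0,0,0],0],[255,[0,0,0],0]]}}

```text
time: 8.35
tool_pos: [0.6136, -0.0656, 0.1313]
ee_rot: [-3.141, 0.0, 0.382]
wrist_force: [-0.0, 0.6, 0.2]
width: 0.0157
finger_force: 30.0
```

{"fn": "carry_out", "kwargs": {"increments": [[255,[0,0,4],0],[255,[0,0,4],0],[255,[0,0,4],0],[255,[0,0,0],0],[255,[0,0,0],0]]}}

```text
time: 8.85
tool_pos: [0.6135, -0.0656, 0.119]
ee_rot: [-3.141, 0.001, 0.382]
wrist_force: [0.4, 0.8, -0.3]
width: 0.0156
finger_force: 30.0
```

{"fn": "carry_out", "kwargs": {"increments": [[255,[0,0,4],0],[255,[0,0,4],0],[255,[0,0,4],0],[255,[0,0,4],0],[255,[0,0,0],0],[255,[0,0,0],0]]}}

```text
time: 9.45
tool_pos: [0.6135, -0.0656, 0.1031]
ee_rot: [-3.141, 0.0, 0.382]
wrist_force: [0.9, -0.2, -1.1]
width: 0.0156
finger_force: 30.0
```

{"fn": "carry_out", "kwargs": {"increments": [[255,[0,0,3],0],[255,[0,0,2],0],[255,[0,0,1],0],[255,[0,0,0],0],[255,[0,0,0],0]]}}

```text
time: 9.95
tool_pos: [0.6137, -0.0656, 0.0974]
ee_rot: [3.141, -0.0, 0.382]
wrist_force: [0.5, -0.4, 0.0]
width: 0.0151
finger_force: 30.0
```

{"fn": "carry_out", "kwargs": {"increments": [[200,[0,0,0],0],[170,[0,0,0],0],[150,[0,0,0],0],[150,[0,0,0],0],[150,[0,0,0],0],[150,[0,0,-5],0],[150,[0,0,-15],0],[150,[0,0,-30],0]]}}

```text
time: 10.75
tool_pos: [0.6121, -0.0654, 0.1461]
ee_rot: [-3.139, 0.005, 0.382]
wrist_force: [-0.8, -0.1, -0.0]
width: 0.0389
finger_force: 0.0
```

{"fn": "carry_out", "kwargs": {"increments": [[100,[0,0,-30],0],[100,[-34,-16,-10],0],[80,[-34,-16,0],-8.5],[80,[-33,-15,0],-8.5],[80,[0,0,0],-8.5],[80,[0,0,0],-8.5],[80,[0,0,0],-8.5],[80,[0,0,0],-8.5]]}}

```text
time: 11.55
tool_pos: [0.5028, -0.0651, 0.1894]
ee_rot: [3.139, -0.0, 1.278]
wrist_force: [0.7, 0.4, -1.0]
width: 0.0643
finger_force: 0.0
```

{"fn": "carry_out", "kwargs": {"increments": [[80,[0,0,10],0],[80,[0,0,10],0],[80,[0,0,0],0]]}}

```text
time: 11.85
tool_pos: [0.5013, -0.0647, 0.1654]
ee_rot: [-3.138, 0.0, 1.27]
wrist_force: [0.6, -0.2, -0.1]
width: 0.0644
finger_force: 0.0
```

```bash
python3 - <<'E'
from h import *
o=robot.get_obs();print(o["tool_pos"],o["ee_rot"],o["width"],o["time"],o["joint_positions"])
c=robot.get_calibration("wrist");w=robot.snapshot("wrist");s=robot.snapshot("scene");d=robot.snapshot("side");import pickle;pickle.dump(c,open("w6.pkl","wb"))
cv2.imwrite("pics/w6.png",w);cv2.imwrite("pics/s6.png",s);cv2.imwrite("pics/d6.png",d)
a=w[150:390,180:460]
b=cv2.resize(s[210:290,320:410],(270,240),interpolation=cv2.INTER_CUBIC);e=cv2.resize(d[200:280,250:330],(240,240),interpolation=cv2.INTER_CUBIC)
cv2.imwrite("pics/m6.png",np.hstack([a,b,e]))
E
```

```text
[ 0.50134349 -0.06470552  0.16536548] [-3.13773836e+00  3.34596884e-04  1.26988877e+00] 0.0644108720838744 11.85 [-2.40490064e-01  8.03139613e-03  1.56053966e+00 -1.01261418e-04
  1.57688906e+00  6.04177127e-02]
```

View pics/m6.png

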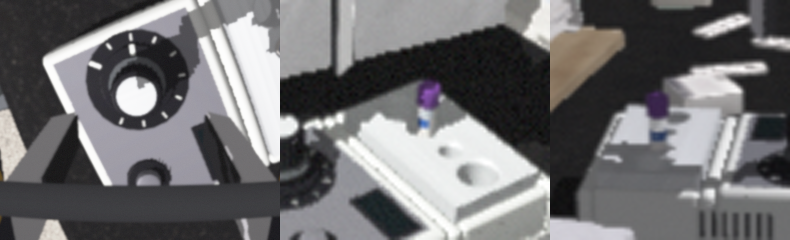

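The tube stands upright in the left well, with its top and stopper showing above the block. The knob top shows at wrist pixel (315,245).

```bash
cat > knob.py <<'E'
from h import *
import sys
def knob(w,c):
    g=cv2.cvtColor(w,cv2.COLOR_BGR2GRAY)
    n,l,st,ce=cv2.connectedComponentsWithStats((g>190).astype(np.uint8))
    for i in range(1,n):
        x,y,ww,h,A=st[i]
        if 700<A<9000 and .75<ww/h<1.33 and A/ww/h>.68 and 200<x<420 and 120<y<330:
            ct=max(cv2.findContours((l==i).astype(np.uint8),0,2)[0],key=cv2.contourArea);(u,v),r=cv2.minEnclosingCircle(ct)
            yield st[i],(u,v,r),ce[i]
if __name__=="__main__":
    o=robot.get_obs();c=robot.get_calibration("wrist");w=robot.snapshot("wrist");cv2.imwrite(sys.argv[1],w)
    print(o["tool_pos"],o["ee_rot"],o["time"])
    for s,(u,v,r),ce in knob(w,c):p=cast("wrist",u,v,.104,c);print(s,u,v,r,ce,p,tool(p,o))
E
python3 knob.py pics/w7.png
```

```text
[ 0.50245535 -0.06495566  0.1672715 ] [-3.14109430e+00  8.46746259e-05  1.27099528e+00] 12.0
[ 295  227   39   38 1117] 314.0 245.0 19.646982192993164 [313.54341987 245.87735004] [ 0.50059208 -0.05900818  0.104     ] [ 5.13727273 -3.50510035 63.27282037]
```

{"fn": "carry_out", "kwargs": {"increments": [[80,[5,-3.5,15],0],[80,[0,0,15],0],[80,[0,0,10],0],[80,[0,0,0],0],[80,[0,0,0],0]]}}

```text
time: 12.55
tool_pos: [0.5009, -0.0593, 0.1278]
ee_rot: [3.141, 0.0, 1.272]
wrist_force: [0.4, -0.9, 0.3]
width: 0.0644
finger_force: 0.0
```

```bash
python3 knob.py pics/w8.png
```

```text
[ 0.5008885  -0.05926139  0.12780482] [3.14124198e+00 5.23310499e-05 1.27171668e+00] 12.55
[ 296  253   47   42 1467] 318.8054504394531 273.50836181640625 23.243640899658203 [319.65507839 274.50715746] [ 0.50057933 -0.0595005   0.104     ] [-0.31834397 -0.23334334 23.80475611]
```

{"fn": "carry_out", "kwargs": {"increments": [[80,[0,0,12],0],[80,[0,0,12],0],[80,[0,0,7],0],[255,[0,0,0],0],[255,[0,0,0],0],[255,[0,0,0],0],[255,[0,0,0],0],[255,[0,0,0],0]]}}

```text
time: 13.4
tool_pos: [0.4999, -0.0589, 0.0966]
ee_rot: [-3.14, 0.0, 1.272]
wrist_force: [-3.1, 1.2, 0.9]
width: 0.0326
finger_force: 30.0
```

{"fn": "carry_out", "kwargs": {"increments": [[255,[0,0,0],0],[255,[0,0,0],0],[255,[0,0,0],0]]}}

```text
time: 13.7
tool_pos: [0.5, -0.0589, 0.0963]
ee_rot: [-3.14, 0.0, 1.272]
wrist_force: [-3.3, 2.0, 0.9]
width: 0.0322
finger_force: 30.0
```

```bash
python3 -c "
from h import *
o=robot.get_obs();print(o['tool_pos'],o['wrist_force'],o['width'],o['finger_force'])"
```

```text
[ 0.49996655 -0.05894928  0.09625596] [-3.33588637  1.99982638  0.86671094] 0.03223189195600583 30.000009834766388
```

{"fn": "carry_out", "kwargs": {"increments": [[255,[0,-0.7,0],0],[255,[0,0,0],0],[255,[0,0,1],0],[255,[0,0,0],0],[255,[0,0,0],0]]}}

```text
time: 14.2
tool_pos: [0.4999, -0.0589, 0.0954]
ee_rot: [-3.141, 0.0, 1.272]
wrist_force: [-3.4, 2.0, 1.2]
width: 0.0325
finger_force: 30.0
```

{"fn": "carry_out", "kwargs": {"increments": [[255,[0,0,0.4],0],[255,[0,0,0],0],[255,[0,0,0],0]]}}

```text
time: 14.5
tool_pos: [0.4999, -0.0589, 0.095]
ee_rot: [-3.141, 0.0, 1.272]
wrist_force: [-4.2, 0.8, 2.4]
width: 0.0321
finger_force: 30.0
```

{"fn": "carry_out", "kwargs": {"increments": [[255,[0,0,0.4],0],[255,[0,0,0],0],[255,[0,0,0],0]]}}

```text
time: 14.8
tool_pos: [0.4999, -0.0589, 0.0946]
ee_rot: [-3.141, 0.0, 1.272]
wrist_force: [-4.4, 1.4, 1.8]
width: 0.0322
finger_force: 30.0
```

{"fn": "carry_out", "kwargs": {"increments": [[255,[0,0,0.4],0],[255,[0,0,0],0],[255,[0,0,0],0]]}}

```text
time: 15.1
tool_pos: [0.4999, -0.0589, 0.0943]
ee_rot: [-3.141, 0.0, 1.272]
wrist_force: [-4.7, 0.9, 2.1]
width: 0.0327
finger_force: 30.0
```

{"fn": "carry_out", "kwargs": {"increments": [[255,[0,0,0.3],0],[255,[0,0,0],0],[255,[0,0,0],0]]}}

```text
time: 15.4
tool_pos: [0.4999, -0.059, 0.0939]
ee_rot: [-3.141, 0.0, 1.272]
wrist_force: [-3.9, 2.1, 1.4]
width: 0.0323
finger_force: 30.0
```

{"fn": "carry_out", "kwargs": {"increments": [[255,[0,0,0.4],0],[255,[0,0,0],0],[255,[0,0,0],0]]}}

```text
time: 15.7
tool_pos: [0.4999, -0.059, 0.0936]
ee_rot: [-3.141, 0.0, 1.272]
wrist_force: [-4.7, 3.3, 0.9]
width: 0.0323
finger_force: 30.0
```

{"fn": "carry_out", "kwargs": {"increments": [[255,[0,0,0.4],0],[255,[0,0,0],0],[255,[0,0,0],0]]}}

```text
time: 16.0
tool_pos: [0.4999, -0.0589, 0.0932]
ee_rot: [-3.141, 0.0, 1.272]
wrist_force: [-4.7, 1.9, 0.6]
width: 0.032
finger_force: 30.0
```

{"fn": "carry_out", "kwargs": {"increments": [[255,[0,0,0.4],0],[255,[0,0,0],0],[255,[0,0,0],0]]}}

```text
time: 16.3
tool_pos: [0.4999, -0.0589, 0.0927]
ee_rot: [-3.141, 0.0, 1.272]
wrist_force: [-4.8, 1.3, 1.7]
width: 0.0323
finger_force: 30.0
```

{"fn": "carry_out", "kwargs": {"increments": [[255,[0,0,0.4],0],[255,[0,0,0],0],[255,[0,0,0],0]]}}

```text
time: 16.6
tool_pos: [0.4999, -0.0589, 0.0924]
ee_rot: [-3.141, 0.0, 1.272]
wrist_force: [-4.3, 1.7, 2.5]
width: 0.0325
finger_force: 30.0
```

{"fn": "carry_out", "kwargs": {"increments": [[255,[0,0,0.4],0],[255,[0,0,0],0],[255,[0,0,0],0]]}}

```text
time: 16.9
tool_pos: [0.5, -0.059, 0.092]
ee_rot: [-3.142, 0.0, 1.272]
wrist_force: [-5.4, 1.6, 1.0]
width: 0.0321
finger_force: 30.0
```

{"fn": "carry_out", "kwargs": {"increments": [[255,[0,0,0],0],[255,[0,0,0],0],[255,[0,0,0],0]]}}

```text
time: 17.2
tool_pos: [0.4999, -0.059, 0.092]
ee_rot: [-3.141, 0.0, 1.272]
wrist_force: [-4.6, 1.4, 2.6]
width: 0.0323
finger_force: 30.0
```

{"fn": "carry_out", "kwargs": {"increments": [[255,[0,0,0.3],0],[255,[0,0,0],0],[255,[0,0,0],0]]}}

```text
time: 17.5
tool_pos: [0.4999, -0.0589, 0.0917]
ee_rot: [-3.141, 0.0, 1.272]
wrist_force: [-4.7, 1.9, 2.4]
width: 0.0325
finger_force: 30.0
```

{"fn": "carry_out", "kwargs": {"increments": [[255,[0,0,0.3],0],[255,[0,0,0],0],[255,[0,0,0],0]]}}

```text
time: 17.8
tool_pos: [0.4999, -0.059, 0.0914]
ee_rot: [-3.141, 0.0, 1.272]
wrist_force: [-5.1, 1.2, 2.0]
width: 0.0323
finger_force: 30.0
```

{"fn": "carry_out", "kwargs": {"increments": [[255,[0,0,0.3],0],[255,[0,0,0],0],[255,[0,0,0],0]]}}

```text
time: 18.1
tool_pos: [0.4999, -0.059, 0.0912]
ee_rot: [-3.141, 0.0, 1.272]
wrist_force: [-5.4, 1.7, 2.1]
width: 0.0324
finger_force: 30.0
```

{"fn": "carry_out", "kwargs": {"increments": [[255,[0,0,0.3],0],[255,[0,0,0],0],[255,[0,0,0],0]]}}

```text
time: 18.4
tool_pos: [0.4999, -0.0589, 0.0909]
ee_rot: [-3.141, 0.0, 1.272]
wrist_force: [-5.0, 1.7, 3.1]
width: 0.0324
finger_force: 30.0
```

{"fn": "carry_out", "kwargs": {"increments": [[255,[0,0,0.3],0],[255,[0,0,0],0],[255,[0,0,0],0]]}}

```text
time: 18.7
tool_pos: [0.4999, -0.059, 0.0906]
ee_rot: [-3.141, 0.0, 1.272]
wrist_force: [-4.7, 1.0, 1.8]
width: 0.0323
finger_force: 30.0
```

{"fn": "carry_out", "kwargs": {"increments": [[255,[0,0,0.2],0],[255,[0,0,0],0],[255,[0,0,0],0]]}}

```text
time: 19.0
tool_pos: [0.4999, -0.059, 0.0905]
ee_rot: [-3.142, 0.0, 1.272]
wrist_force: [-5.4, 2.6, 2.3]
width: 0.0325
finger_force: 30.0
```

{"fn": "carry_out", "kwargs": {"increments": [[255,[0,0,0.3],0],[255,[0,0,0],0],[255,[0,0,0],0]]}}

```text
time: 19.3
tool_pos: [0.4999, -0.0589, 0.0905]
ee_rot: [3.142, 0.0, 1.272]
wrist_force: [-5.4, 1.6, 3.3]
width: 0.0322
finger_force: 30.0
```

{"fn": "carry_out", "kwargs": {"increments": [[255,[0,0,0.3],0],[255,[0,0,0],0],[255,[0,0,0],0]]}}

```text
time: 19.6
tool_pos: [0.4999, -0.0589, 0.0904]
ee_rot: [3.142, 0.0, 1.272]
wrist_force: [-6.2, 1.9, 4.7]
width: 0.0321
finger_force: 30.0
```

{"fn": "carry_out", "kwargs": {"increments": [[255,[0,0,0.4],0],[255,[0,0,0],0],[255,[0,0,0],0]]}}

```text
time: 19.9
tool_pos: [0.5, -0.059, 0.0902]
ee_rot: [3.141, 0.0, 1.272]
wrist_force: [-7.4, 1.2, 6.2]
width: 0.0325
finger_force: 30.0
```

{"fn": "carry_out", "kwargs": {"increments": [[255,[0,0,0.3],0],[255,[0,0,0],0],[255,[0,0,0],0]]}}

```text
time: 20.2
tool_pos: [0.4999, -0.059, 0.0901]
ee_rot: [3.141, 0.0, 1.272]
wrist_force: [-6.6, 2.7, 6.0]
width: 0.0324
finger_force: 30.0
```

{"fn": "carry_out", "kwargs": {"increments": [[255,[0,0,0.3],0],[255,[0,0,0],0],[255,[0,0,0],0]]}}

```text
time: 20.5
tool_pos: [0.5, -0.059, 0.0901]
ee_rot: [3.141, 0.0, 1.272]
wrist_force: [-7.4, 2.4, 7.5]
width: 0.0324
finger_force: 30.0
```

{"fn": "carry_out", "kwargs": {"increments": [[255,[0,0,0],3],[255,[0,0,0],3],[255,[0,0,0],3],[255,[0,0,0],3],[255,[0,0,0],3]]}}

```text
time: 21.0
tool_pos: [0.4999, -0.0589, 0.0901]
ee_rot: [3.141, -0.0, 1.008]
wrist_force: [-7.1, 2.0, 7.7]
width: 0.0324
finger_force: 30.0
```

{"fn": "carry_out", "kwargs": {"increments": [[255,[0,0,0],4],[255,[0,0,0],4],[255,[0,0,0],4],[255,[0,0,0],4],[255,[0,0,0],4],[255,[0,0,0],4]]}}

```text
time: 21.6
tool_pos: [0.4999, -0.0589, 0.0901]
ee_rot: [3.141, -0.0, 0.589]
wrist_force: [-7.1, 2.4, 8.2]
width: 0.0323
finger_force: 30.0
```

{"fn": "carry_out", "kwargs": {"increments": [[255,[0,0,0],4],[255,[0,0,0],4],[255,[0,0,0],4],[255,[0,0,0],4],[255,[0,0,0],4],[255,[0,0,0],4]]}}

```text
time: 22.2
tool_pos: [0.4999, -0.0589, 0.09]
ee_rot: [3.142, -0.0, 0.17]
wrist_force: [-7.4, 2.3, 7.2]
width: 0.0323
finger_force: 30.0
```

{"fn": "carry_out", "kwargs": {"increments": [[255,[0,0,0],4],[255,[0,0,0],4],[255,[0,0,0],4],[255,[0,0,0],4],[255,[0,0,0],4],[255,[0,0,0],4],[255,[0,0,0],4],[255,[0,0,0],0]]}}

```text
time: 23.0
tool_pos: [0.4999, -0.0588, 0.09]
ee_rot: [-3.141, -0.0, -0.317]
wrist_force: [-7.8, 2.5, 7.5]
width: 0.0328
finger_force: 30.0
```

{"fn": "carry_out", "kwargs": {"increments": [[255,[0,0,-2],0],[255,[0,0,-3],0],[255,[0,0,-3],0],[255,[0,0,0],0],[150,[0,0,0],0],[80,[0,0,0],0],[80,[0,0,0],0],[80,[0,0,0],0]]}}

```text
time: 23.8
tool_pos: [0.5007, -0.0593, 0.097]
ee_rot: [3.141, -0.002, -0.316]
wrist_force: [0.3, -0.1, -0.0]
width: 0.0592
finger_force: 0.0
```

{"fn": "carry_out", "kwargs": {"increments": [[80,[0,0,-15],0],[80,[0,0,-30],0],[80,[0,0,-40],0],[80,[-20,0,-20],0],[80,[-40,0,-10],0],[80,[0,0,0],0],[80,[0,0,0],0]]}}

```text
time: 24.5
tool_pos: [0.4433, -0.0404, 0.2123]
ee_rot: [-3.142, -0.003, -0.316]
wrist_force: [-0.2, -0.1, 0.3]
width: 0.0642
finger_force: 0.0
```

```bash
cat > dial.py <<'E'
from h import *
import sys,pickle
# white blobs around the dial, as radius/clockwise angle about the axis in the deck plane
def blobs(im,c,z=.061,K=(.5005,-.0593)):
    g=cv2.cvtColor(im,cv2.COLOR_BGR2GRAY);g=cv2.resize(g,None,fx=3,fy=3,interpolation=cv2.INTER_CUBIC)
    b=cv2.adaptiveThreshold(g,255,0,0,61,-25)
    n,l,st,ce=cv2.connectedComponentsWithStats(b);R=[]
    for i in range(1,n):
        if 20<st[i][4]<2500:
            u,v=(ce[i]-1)/3
            p=cast("wrist",u,v,z,c);d=p[:2]-K;r=np.hypot(*d)*1000
            if r<50:R.append((round(-np.degrees(np.arctan2(d[1],d[0]))%360),round(r,1),st[i][4]))
    return sorted(R)
print("before",blobs(cv2.imread("pics/w1.png"),pickle.load(open("w1.pkl","rb"))))
o=robot.get_obs();print(o["tool_pos"],o["ee_rot"],o["time"],o["wrist_force"])
c=robot.get_calibration("wrist");w=robot.snapshot("wrist");cv2.imwrite("pics/w9.png",w);pickle.dump(c,open("w9.pkl","wb"))
print("now",blobs(w,c))
E
python3 dial.py
```

```text
before [(8, np.float64(33.0), np.int32(98)), (17, np.float64(41.5), np.int32(654)), (38, np.float64(33.1), np.int32(220)), (67, np.float64(19.1), np.int32(128)), (69, np.float64(32.9), np.int32(216)), (70, np.float64(39.1), np.int32(960)), (99, np.float64(32.9), np.int32(215)), (113, np.float64(40.5), np.int32(232)), (129, np.float64(32.9), np.int32(226)), (170, np.float64(38.3), np.int32(1706)), (219, np.float64(33.5), np.int32(558)), (249, np.float64(33.2), np.int32(155)), (279, np.float64(27.3), np.int32(617)), (309, np.float64(33.4), np.int32(218)), (319, np.float64(42.5), np.int32(535)), (339, np.float64(33.4), np.int32(126))]
[ 0.44334266 -0.04041923  0.21231377] [-3.14154471e+00 -3.01531738e-03 -3.16239012e-01] 24.5 [-0.18781653 -0.14550244  0.27573809]
now [(8, np.float64(33.2), np.int32(76)), (9, np.float64(24.7), np.int32(449)), (29, np.float64(39.6), np.int32(1247)), (38, np.float64(33.0), np.int32(235)), (68, np.float64(33.1), np.int32(231)), (99, np.float64(32.9), np.int32(221)), (103, np.float64(38.8), np.int32(1000)), (129, np.float64(32.9), np.int32(223)), (174, np.float64(38.3), np.int32(1595)), (219, np.float64(33.6), np.int32(572)), (249, np.float64(33.2), np.int32(162)), (279, np.float64(33.2), np.int32(173)), (309, np.float64(33.3), np.int32(253)), (319, np.float64(42.4), np.int32(499)), (324, np.float64(12.7), np.int32(26)), (329, np.float64(48.3), np.int32(23)), (339, np.float64(33.2), np.int32(152))]
```

```bash
python3 - <<'E'
from h import *
import pickle
from scipy.optimize import least_squares
for nm,cf in(("w1","w1.pkl"),("w9","w9.pkl")):
    c=pickle.load(open(cf,"rb"));im=cv2.imread(f"pics/{nm}.png");g=cv2.cvtColor(im,cv2.COLOR_BGR2GRAY)
    for z in(.062,):
        # rectify deck plane patch 60x60 mm around key at 4 px/mm by nearest projection
        T=np.array(c["T"]);f=240/np.tan(np.radians(c["vfov"]/2))
        X,Y=np.meshgrid(np.arange(.454,.514,.00025),np.arange(-.170,-.110,.00025))
        P=(np.stack([X,Y,np.full_like(X,z)],-1)-T[:3,3])@T[:3,:3]
        r=np.hypot(P[...,0],P[...,1]);t=np.arctan2(r,P[...,2])*f/r
        q=cv2.remap(g,(P[...,0]*t+c["cx"]).astype(np.float32),(P[...,1]*t+c["cy"]).astype(np.float32),1)
        m=(q<70).astype(np.uint8);n,l,st,ce=cv2.connectedComponentsWithStats(m)
        for i in range(1,n):
            if st[i][4]>2000:
                ct=max(cv2.findContours((l==i).astype(np.uint8),0,2)[0],key=cv2.contourArea);(a,b),rr=cv2.minEnclosingCircle(ct)
                print(nm,st[i],"centre",.454+a*.00025,-.170+b*.00025,"r mm",rr/4)
# stopper top check
s=robot.snapshot("scene");d=robot.snapshot("side")
for n,im in(("scene",s),("side",d)):
    h=cv2.cvtColor(im,cv2.COLOR_BGR2HSV);m=cv2.inRange(h,(125,60,30),(165,255,255));k,l,st,ce=cv2.connectedComponentsWithStats(m)
    for i in range(1,k):
        if st[i][4]>25:print(n,st[i],cast(n,*ce[i],.0975))
E
```

```text
w1 [  59   56  137  136 8878] centre 0.4857195816040039 -0.13913475036621095 r mm 17.30561065673828
w9 [  59   56  137  136 8875] centre 0.4855135250091553 -0.13883676147460938 r mm 17.309383392333984
scene [365 236   9  10  66] [ 0.61902042 -0.06187603  0.0975    ]
side [258 169   6   8  28] [ 0.8263632  -0.57085455  0.0975    ]
side [281 230   8   9  56] [ 0.61658625 -0.07063866  0.0975    ]
```

Dial pointer now sits on the fifth mark. Next I'll check the tube's seating by touching the stopper top with closed fingers.

{"fn": "carry_out", "kwargs": {"increments": [[255,[40,-7,0],0],[255,[45,-8,0],0],[255,[45,-8,0],0],[255,[42,-6,0],0],[255,[0,0,20],0],[255,[0,0,30],0],[255,[0,0,20],0],[255,[0,0,0],0]]}}

```text
time: 25.45
tool_pos: [0.6135, -0.0661, 0.1354]
ee_rot: [3.14, 0.011, -0.317]
wrist_force: [-0.6, 0.9, -0.7]
width: 0.0039
finger_force: 0.0
```

{"fn": "carry_out", "kwargs": {"increments": [[255,[0,0,0],0],[255,[0,0,5],0],[255,[0,0,4],0],[255,[0,0,2],0],[255,[0,0,0],0],[255,[0,0,0],0]]}}

```text
time: 26.05
tool_pos: [0.6155, -0.0663, 0.131]
ee_rot: [3.142, -0.001, -0.316]
wrist_force: [-0.8, -0.5, 0.1]
width: 0.0005
finger_force: 0.0
```

{"fn": "carry_out", "kwargs": {"increments": [[255,[0,0,3],0],[255,[0,0,3],0],[255,[0,0,2],0],[255,[0,0,1],0],[255,[0,0,0],0],[255,[0,0,0],0]]}}

```text
time: 26.65
tool_pos: [0.6155, -0.0663, 0.1217]
ee_rot: [3.142, -0.0, -0.316]
wrist_force: [-0.0, 0.5, 1.1]
width: 0.0004
finger_force: 0.0
```

{"fn": "carry_out", "kwargs": {"increments": [[255,[0,0,1],0],[255,[0,0,1],0],[255,[0,0,0],0],[255,[0,0,0],0]]}}

```text
time: 27.05
tool_pos: [0.6155, -0.0663, 0.1197]
ee_rot: [3.142, -0.0, -0.316]
wrist_force: [-0.0, -0.2, 0.6]
width: 0.0005
finger_force: 0.1
```

{"fn": "carry_out", "kwargs": {"increments": [[255,[0,0,-25],0],[255,[0,0,-35],0],[255,[-25,27,0],0],[255,[-25,27,0],0],[255,[-25,27,0],0],[255,[-26,28,0],0],[255,[0,0,20],0],[255,[0,0,30],0]]}}

```text
time: 27.85
tool_pos: [0.4865, -0.1398, 0.132]
ee_rot: [3.141, -0.007, -0.318]
wrist_force: [0.8, 0.0, 0.1]
width: 0.0004
finger_force: 0.0
```

{"fn": "carry_out", "kwargs": {"increments": [[255,[0,0,20],0],[255,[0,0,10],0],[255,[0,0,0],0],[255,[0,0,0],0]]}}

```text
time: 28.25
tool_pos: [0.4862, -0.1386, 0.1005]
ee_rot: [3.141, -0.001, -0.316]
wrist_force: [-0.1, -0.3, -0.0]
width: 0.0002
finger_force: 0.0
```

{"fn": "carry_out", "kwargs": {"increments": [[255,[0,0,7],0],[255,[0,0,6],0],[255,[0,0,3],0],[255,[0,0,1],0],[255,[0,0,1],0],[255,[0,0,0],0]]}}

```text
time: 28.85
tool_pos: [0.486, -0.1386, 0.0824]
ee_rot: [3.142, -0.001, -0.316]
wrist_force: [-1.1, 0.8, 4.6]
width: 0.0004
finger_force: 2.3
```

{"fn": "carry_out", "kwargs": {"increments": [[255,[0,0,1],0],[255,[0,0,1],0],[255,[0,0,0],0],[255,[0,0,0],0]]}}

```text
time: 29.25
tool_pos: [0.4861, -0.1386, 0.0821]
ee_rot: [3.141, -0.002, -0.316]
wrist_force: [-2.5, 1.2, 12.9]
width: 0.0004
finger_force: 6.0
```

{"fn": "carry_out", "kwargs": {"increments": [[255,[0,0,-5],0],[255,[0,0,-20],0],[255,[0,0,-40],0],[255,[0,0,-40],0],[255,[0,0,0],0],[255,[0,0,0],0],[255,[0,0,0],0],[255,[0,0,0],0]]}}

```text
time: 30.05
tool_pos: [0.4845, -0.138, 0.1823]
ee_rot: [-3.141, 0.004, -0.316]
wrist_force: [-0.7, -0.2, -1.1]
width: 0.0002
finger_force: 0.0
```

{"fn": "carry_out", "kwargs": {"increments": [[255,[-20,0,0],0],[255,[-20,0,0],0],[255,[0,0,0],0],[255,[0,0,0],0]]}}

```text
time: 30.45
tool_pos: [0.4474, -0.1259, 0.1839]
ee_rot: [-3.142, 0.001, -0.316]
wrist_force: [0.6, 0.3, 0.5]
width: 0.0004
finger_force: 0.0
```

```bash
python3 dial.py | tail -1; python3 -c "
from h import *
o=robot.get_obs();print(o['time'],o['wrist_force'],o['tool_pos'])
d=robot.snapshot('side');h=cv2.cvtColor(d,cv2.COLOR_BGR2HSV);m=cv2.inRange(h,(125,60,30),(165,255,255));print(cv2.connectedComponentsWithStats(m)[2][1:])"
```

```text
now [(5, np.float64(24.1), np.int32(569)), (8, np.float64(33.2), np.int32(125)), (38, np.float64(32.8), np.int32(292)), (57, np.float64(49.5), np.int32(67)), (68, np.float64(32.4), np.int32(281)), (99, np.float64(32.5), np.int32(273)), (119, np.float64(11.9), np.int32(2352)), (129, np.float64(32.7), np.int32(253)), (220, np.float64(34.1), np.int32(590)), (249, np.float64(35.1), np.int32(52)), (279, np.float64(35.0), np.int32(47)), (308, np.float64(33.8), np.int32(225)), (320, np.float64(43.2), np.int32(727)), (338, np.float64(33.4), np.int32(187))]
30.5 [-0.08625246 -0.53652818  0.37785957] [ 0.44775339 -0.1260793   0.18402384]
[[264 165   4   6  19]
 [258 169   6   8  28]
 [197 219   1   1   1]
 [355 224  11   2  13]
 [281 230   9   9  60]
 [215 235   1   1   1]
 [143 374   1   1   1]
 [271 453   2   2   2]
 [268 454   2   3   3]
 [266 460   2   3   3]
 [267 464   6  16  16]]
```

The dial still reads five, the key has been pressed and released, and the tube is in place. Handing in.

```bash
python3 -c "
from bench import robot
print(robot.close_job())"
```

```text
the job is handed in; nothing more can be done
None
```

I handed the job in at about 30.5 s: the tube is seated in the left narrow well, the timer reads five, and the start key was pressed fully and released; the verdict was not shown.

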